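Gather the casting ingots in the corner of the case pan

ROBOT

A 6-joint arm with a two-finger parallel gripper is mounted at the origin on the work surface. World frame = base frame: x ahead of the robot, y to its left, z up, the work surface at z = 0. Lengths are in m, angles in rad, forces in N, time in s.
With the tool pointing down it reaches from about 0.425 to 0.95 m from the base axis. Payload 3.5 kg.
Tool frame: the origin (TCP) lies midway between the tips of the shut fingers; the grasp point (between the pads) lies 19 mm behind it (robot.grip_depth is the distance from the TCP to the grasp point, in m); y points along the fingers, z is the direction in which the jaws open and shut, and the axes are right-handed (so a half turn about y gives the same grasp; the last joint's range is limited). The gripper opens to 85 mm and grips with 20 to 120 N. Pads are 22 mm wide; open, the fingers measure 114 mm over their backs; the gripper's body (76 mm by 85 mm) begins 54 mm behind the grasp point. The pads swing forward as they close: fully open they stand 13 mm farther back than shut.
Start: joints at [-1.306, 0.286, 1.577, -0, 1.279, -0.15], TCP at [0.272, -0.618, 0.231] pointing down, gripper open.
Joint ranges: [-2.77, 2.77], [-0.9, 2.22], [0.21, 2.48], [-1.53, 4.67], [0.24, 2.81], [-2.84, 2.84]. Speed limits (rad/s): [2.79, 2.79, 3.14, 3.14, 3.14, 3.14].

INTERFACE

Orientations are given as a rotation vector (axis times angle).
In Python, from rig import robot, vision gives the robot as it stands. The module is installed in compiled form; this text tells all that it offers.
- The arm moves only by the shell command python3 -m jog 'ROWS' [FORCE]. ROWS is JSON, a list of rows, each an object with "dp": the shift along the tool's x, y, z in cm, a list of three; "angular": the turn, a rotation vector about the tool's x, y, z in degrees, a list of three; "claw": the closure, from -1 (fully open) to 1 (shut). In form: [{"dp": [tx, ty, tz], "angular": [wx, wy, wz], "claw": claw}, ...]. A call has 1 to 12 rows; each row is the pose to reach, as a shift and turn from the pose commanded when the call began, along the tool's axes at that moment; what a row does not reach only later rows make up. A row lasts 1/8 s, in which the tool goes at most 62.5 mm and 10.7 degrees, less where a joint would pass 70% of its speed; a pose out of reach is approached as far as the arm can. A call with a gripper value outside its range is refused whole. The fingers move at their own pace and stop on an object; FORCE is the grip in N (left out, the last holds). Time passes only in rows, so rows that repeat a pose let the fingers close. It gives the time, the measured TCP pose, the force and the opening at its end, in the units of the state.
- robot.state(): the state, without advancing time (a new reading comes with each control period).
- vision.snapshot(name): name is "side" or "top"; returns a dict with "color" (480x640x3 uint8, blue, green, red), "camera_matrix" (3x3 intrinsics, pixels), "distortion" ([k1, k2, p1, p2, k3] as OpenCV has them; the pictures are not rectified), "R" (3x3) and "t" (3): a world point X has camera coordinates R X + t. Camera axes: x right, y down, z forward; pixel columns grow to the right and rows downward; lengths in m; the calibration is good to about 2 mm. A picture is of the moment at which its call begins. There is no depth.
- robot.sign_off(): hands the job in, once; it reports no verdict.
The state is a dict: "time_s": time; "qpos": joint angles; "joint_vel": joint speeds; "tau": joint torques, N m; "tool_pos": TCP position; "tool_rot": TCP orientation; "wrist_force": force on the tool from outside, world axes, zero at the start; "ft_torque": the same for the moment, N m; "width": opening from 0.0 (shut) to 1.0 (fully open).
Only numpy, scipy, OpenCV 4.12 (cv2) and the standard library are available. Lean on these libraries where they do the work, as an engineer would, in place of code of your own. Each camera call takes 0.05 s, during which the arm holds its last target. There are 200 camera calls.

TASK

Put the metal casting ingot that stands on the bench beside the case pan into the pan with the other three. Then take the pan by its rim and tip it up until all four ingots have slid together into the near corner (on the robot's side) that lies towards the balance, and keep holding it like that, still, with that corner lowest, so that I can pick them out for weighing: finish while holding the tilted pan, do not let go or lean it on anything but the bench. Spill nothing and leave the other things where they are.

Things in the scene. Friction and masses are not known exactly. Their poses are not given: they have to be found in the camera images.
- pan: case pan: shallow open rectangular tray of grey plastic, about 220 g. Origin: centre of its underside; x across its short side, away from the robot (yaw within 0.25 rad), y along its long side to the left, z up. Inside 150 (x) by 220 (y) mm, floor 4 mm thick, foot 156 by 226 mm, outside 174 by 244 mm over the rim, rim top 50 mm up. At first a strip 40 mm wide inside each wall is free
- pan_far_rim (a point): middle of the top of the pan's far rim (x +81, y 0, z 50 mm in the pan's frame). The rim is a stiff downturned edge all round, 12 mm wide and 22 mm deep (28 to 50 mm up; below it the wall is 3 mm thick, flush inside), to be pinched from above anywhere, one finger inside, one outside; its middle line is 81 mm from the origin in x, 116 mm in y
- pan_left_corner (a point): inside of the pan's near left corner (robot's side, robot's left), on the inner floor: x -75, y +110, z 4 mm in the pan's frame. Metal slips on the plastic (friction 0.13 to 0.19): ingots run straight down from 8 to 11 degrees of slope, along a wall into a corner from about 20 degrees of diagonal tilt; 29 degrees (0.5 rad) about the lowest corner of the foot carries them all in
- pan_right_corner (a point): inside of the pan's near right corner, on the inner floor: x -75, y -110, z 4 mm in the pan's frame. The pan may stand on the lowest corner of its foot (x -78, y +113 or -113, z 0 mm) while it is tilted
- ingot1: one of the three metal casting ingots that start in the pan: a smooth bright steel-coloured cylinder, 14 mm in diameter and 15 mm long, 19 g; origin at its centre; it starts lying on its side with its axis level
- ingot2: ingot 2 of the three in the pan, the same kind of cylinder, origin at its centre; it starts standing on end
- ingot3: ingot 3 of the three in the pan, the same kind of cylinder, origin at its centre; it starts lying on its side with its axis level
- stray: the fourth ingot, the same 14 by 15 mm cylinder, standing on end on the bench to the left or to the right of the pan (its origin is its centre, 7.5 mm up); about 55 mm or more of free bench all round it, 19 g
- balance: laboratory balance, fixed, standing well to the left or well to the right of the pan: flat ivory box 220 (x) by 180 (y) mm with a round steel weighing plate 116 mm across on top, 71 mm high in all. Origin: centre of its underside
- vibrator: plaster vibrator, fixed, on the other side from the balance: grey box 190 by 160 mm with a flat ribbed black rubber top, 77 mm high. Origin: centre of its underside
- slab: glass mixing slab, fixed, lying behind the pan, 120 (x) by 340 (y) by 8 mm. Origin: centre of its underside
- crucible: bystander: small pale ceramic crucible, 40 mm across, 36 mm high, on the side of the pan where the stray ingot is not. Origin: centre of its underside
- cast: bystander: plaster cast of a jaw on the slab, about 65 by 62 mm and 36 mm high. Origin: centre of its underside
- pencil: bystander: black pencil lying on the slab, 180 mm long. Origin: middle of its underside
- bottle: bystander: white dropper bottle behind, 48 mm across, 131 mm high. Origin: centre of its underside
- jar: bystander: glass jar with a black lid behind, 62 mm across, 61 mm high. Origin: centre of its underside
- bowl: bystander: dark rubber mixing bowl behind on the right, 116 mm across, 62 mm high. Origin: centre of its underside
- wax_knife: bystander: wax knife with a wooden grip lying near the robot on the left, 155 mm long, 11 mm high. Origin: middle of its underside
- tweezers: bystander: steel tweezers lying near the robot on the right, 145 mm long, 9 mm high. Origin: middle of its underside

How it is judged:
By the outcome, as a careful person would: the job done as asked, in the order asked, and still so for the second after the job is handed in, while the arm keeps its last pose, push and grip.
It also fails if it takes over 51 s, if anything falls off the work surface, if the arm or the gripper's body presses on something with over 40 N, if the wrist force passes 120 N, or if a joint passes its speed limit or range.

## Working session

There is one attempt and no reset: what is moved stays moved. The work goes in short steps, Python scripts to look and compute and a shell command to move; the robot and the scene stay as the last step left them, time stands still between calls to the robot, and variables do not carry over. Pictures are saved under pics/ and viewed, about 8 in all and at most 12, crops included, and the job is handed in when it is done.

```bash
mkdir -p pics; cat > h.py <<'E'
import numpy as np, cv2, sys
from scipy.spatial.transform import Rotation as R
from rig import robot, vision
def snap(n,f):
    s=vision.snapshot(n); cv2.imwrite('pics/'+f+'.png',s['color']); np.savez('pics/'+f+'.npz',**{k:np.array(v) for k,v in s.items()}); return s
def load(f): return dict(np.load('pics/'+f+'.npz'))
def plane(s,uv,z):
    p=cv2.undistortPoints(np.array(uv,float).reshape(-1,1,2),s['camera_matrix'],np.array(s['distortion'])).reshape(-1,2)
    d=np.c_[p,np.ones(len(p))]@s['R']; c=-s['R'].T@s['t']
    return c+d*((np.reshape(z,-1)-c[2])/d[:,2])[:,None]
def proj(s,X):
    return cv2.projectPoints(np.array(X,float).reshape(-1,3),cv2.Rodrigues(s['R'])[0],s['t'],s['camera_matrix'],np.array(s['distortion']))[0].reshape(-1,2)
E
python3 - <<'E'
from h import *
for n in('side','top'):
    s=snap(n,n+'0'); print(n,-s['R'].T@s['t'])
st=robot.state();print(st);print(R.from_rotvec(st['tool_rot']).as_matrix().round(3))
E
```

```text
side [-0.23370152  0.7826383   0.80740677]
top [0.29847559 0.01573826 1.51828681]
{'time_s': 0.1, 'qpos': array([-1.30601304e+00,  2.87116526e-01,  1.57805942e+00,  7.16444510e-08,
        1.27861229e+00, -1.50017068e-01]), 'joint_vel': array([ 0.0002146 , -0.00117863, -0.00156997, -0.00097759, -0.00103657,
       -0.00198522]), 'tau': array([ 5.03329902e-04, -4.07295549e+01, -2.93699151e+01, -1.50512597e-04,
        3.43232103e-03,  5.58946862e-07]), 'tool_pos': array([ 0.27188529, -0.61715624,  0.2300436 ]), 'tool_rot': array([-0.41948599,  1.99513136, -1.99066731]), 'wrist_force': array([-0.18218259,  0.63019538,  0.35268816]), 'ft_torque': array([0.0357698 , 0.02009398, 0.02897185]), 'width': 0.9989831726325114}
[[-0.915 -0.001  0.403]
 [-0.403  0.002 -0.915]
 [-0.    -1.    -0.002]]
```

View pics/top0.png

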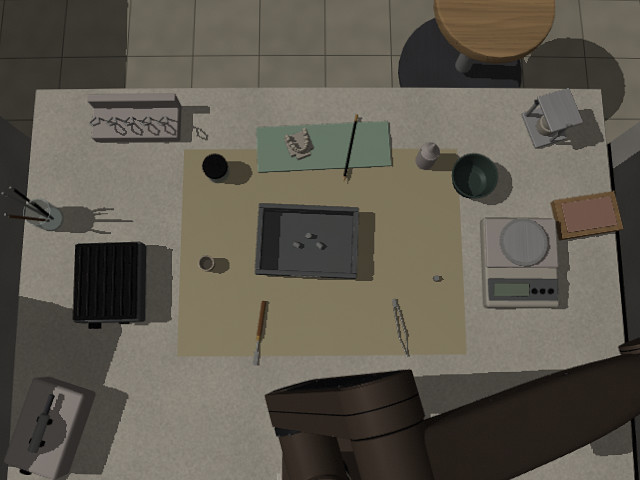

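View pics/side0.png

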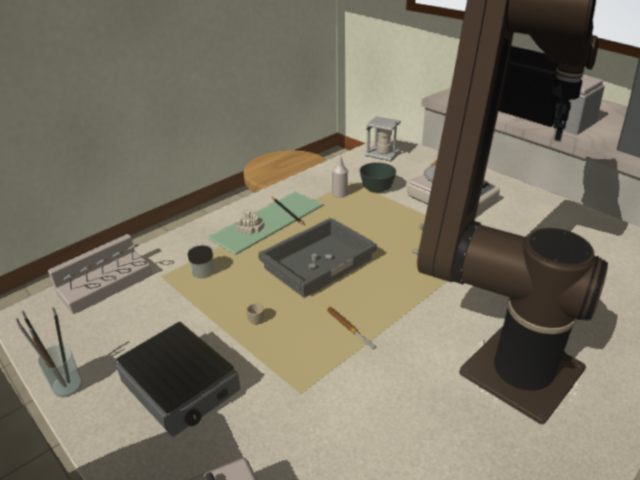

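The top view shows the pan at about (308,241), the stray to its right at (437,278), and the balance on the right at (520,262). So the target is the near right corner. I'll enlarge that area next.

```bash
python3 - <<'E'
from h import *
im=cv2.imread('pics/top0.png')
c=im[195:295,250:450]; cv2.imwrite('pics/c1.png',cv2.resize(c,None,fx=4,fy=4,interpolation=cv2.INTER_CUBIC))
E
```

```text
(no output)
```

View pics/c1.png

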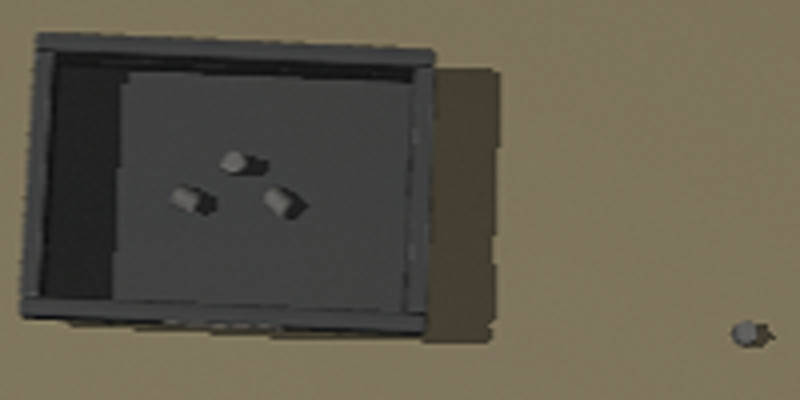

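The crop shows the rim corners at crop pixels (37,33), (435,50), (425,332) and (22,316). The stray is at (746,334), and the three ingots are near (235,162), (186,199) and (278,202).

```bash
python3 - <<'E'
from h import *
s=load('top0'); f=lambda u:(np.array(u,float)+.5)/4-.5+[250,195]
C=plane(s,f([(37,33),(435,50),(425,332),(22,316)]),.05)
print(C.round(4)); print([np.linalg.norm(C[i]-C[(i+1)%4]).round(4) for i in range(4)])
# fit pose
L=np.array([[87,122],[87,-122],[-87,-122],[-87,122]])/1e3
a=L-L.mean(0);b=C[:,:2]-C[:,:2].mean(0);yaw=np.arctan2((a[:,0]*b[:,1]-a[:,1]*b[:,0]).sum(),(a*b).sum())
o=C[:,:2].mean(0);print('pan',o.round(4),'yaw',yaw)
Rp=R.from_euler('z',yaw).as_matrix()
g=lambda p:(Rp@np.array(p)+[*o,0]).round(4)
print('ing',[( (plane(s,f(u),.0115)[0]-[*o,0])@Rp).round(3) for u in [(235,162),(186,199),(278,202)]])
print('stray',plane(s,f((746,334)),.0075).round(4))
print('balance',plane(s,[(483,217),(556,218),(558,306),(483,306)],.06).round(3))
print('foot corner',g([-.078,-.113,0]),'farL rim corner',g([.081,.116,.05]),'far rim',g([.081,0,.05]),'left rim',g([0,.116,.05]), 'ring',g([.081,.07,.05]))
E
```

```text
[[ 0.6442  0.1509  0.05  ]
 [ 0.6324 -0.0908  0.05  ]
 [ 0.4604 -0.0818  0.05  ]
 [ 0.4715  0.158   0.05  ]]
[np.float64(0.242), np.float64(0.1722), np.float64(0.24), np.float64(0.1728)]
pan [0.5521 0.0341] yaw -0.047076827698935855
ing [array([ 0.019, -0.002,  0.012]), array([-0.006,  0.027,  0.012]), array([-0.005, -0.029,  0.012])]
stray [[ 0.4624 -0.2823  0.0075]]
balance [[ 0.604 -0.392  0.06 ]
 [ 0.601 -0.573  0.06 ]
 [ 0.387 -0.562  0.06 ]
 [ 0.39  -0.381  0.06 ]]
foot corner [ 0.4689 -0.0751  0.    ] farL rim corner [0.6385 0.1461 0.05  ] far rim [0.633  0.0303 0.05  ] left rim [0.5576 0.1499 0.05  ] ring [0.6363 0.1002 0.05  ]
```

```bash
cat >> h.py <<'E'
O=np.array([.5521,.0341,0]); YAW=-.047; RP=R.from_euler('z',YAW)
def down(jaw): # tool pointing down, jaw dir angle (world, rad)
    z=np.array([np.cos(jaw),np.sin(jaw),0]); y=np.array([0,0,-1.]); return R.from_matrix(np.c_[np.cross(y,z),y,z])
def go(p,rot,st=None):
    st=st or robot.state(); r=R.from_rotvec(st['tool_rot'])
    print('dp',(r.inv().apply(np.array(p)-st['tool_pos'])*100).round(2),'ang',np.degrees((r.inv()*rot).as_rotvec()).round(1))
def show(): 
    st=robot.state(); print({k:np.round(st[k],3) for k in('time_s','qpos','tool_pos','wrist_force','ft_torque','width')})
E
python3 - <<'E'
from h import *
go([.4624,-.2823,.23],down(YAW-np.pi/2))
go([.4624,-.2823,.08],down(YAW-np.pi/2))
E
```

```text
dp [-30.93   0.06 -22.97] ang [ 0.1 26.5  0. ]
dp [-30.93  15.06 -22.94] ang [ 0.1 26.5  0. ]
```

```bash
python3 -m jog '[{"dp":[-5,0,-4],"angular":[0,5,0],"claw":-0.2},{"dp":[-10,0,-8],"angular":[0,10,0],"claw":-0.2},{"dp":[-15,0,-11.5],"angular":[0,15,0],"claw":-0.2},{"dp":[-20,0,-15],"angular":[0,20,0],"claw":-0.2},{"dp":[-25.5,0,-19],"angular":[0,24,0],"claw":-0.2},{"dp":[-30.9,0,-23],"angular":[0,26.5,0],"claw":-0.2},{"dp":[-30.9,5,-23],"angular":[0,26.5,0],"claw":-0.2},{"dp":[-30.9,10,-23],"angular":[0,26.5,0],"claw":-0.2},{"dp":[-30.9,15,-23],"angular":[0,26.5,0],"claw":-0.2},{"dp":[-30.9,15,-23],"angular":[0,26.5,0],"claw":-0.2},{"dp":[-30.9,15,-23],"angular":[0,26.5,0],"claw":-0.2}]' 30
python3 - <<'E'
from h import *
show()
go([.4624,-.2823,.004],down(YAW-np.pi/2))
s=snap('side','side1'); cv2.imwrite('pics/c2.png',cv2.resize(s['color'][180:300,360:520],None,fx=4,fy=4)) ; print(proj(s,[.4624,-.2823,.0075]))
s=snap('top','top1'); cv2.imwrite('pics/c2t.png',cv2.resize(s['color'][190:310,370:510],None,fx=4,fy=4))
print(proj(s,[.4624,-.2823,.0075]))
im=np.hstack([cv2.resize(cv2.imread('pics/c2.png'),(400,300)),cv2.resize(cv2.imread('pics/c2t.png'),(400,300))]);cv2.imwrite('pics/c2.png',im)
E
```

```text
time_s: 1.48
tool_pos: [0.463, -0.2835, 0.0829]
tool_rot: [-0.054, -2.196, 2.2]
wrist_force: [-0.6, 0.2, 0.1]
width: 0.599
{'time_s': np.float64(1.475), 'qpos': array([-0.736,  0.171,  2.01 ,  0.   ,  0.959,  0.882]), 'tool_pos': array([ 0.463, -0.284,  0.083]), 'wrist_force': array([-0.614,  0.199,  0.111]), 'ft_torque': array([ 0.006, -0.055,  0.006]), 'width': np.float64(0.599)}
dp [ 0.08  7.89 -0.13] ang [-0.1 -0.  -0.1]
[[422.42387201 226.74708227]]
[[436.12120609 278.12476976]]
```

View pics/c2.png

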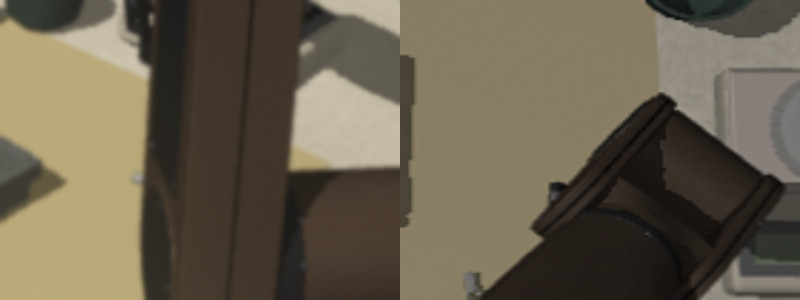

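The stray is now hidden behind the arm in both views. Its earlier side-view glint at about (422,230) matches the projected (422,227), so I'll descend and grip.

```bash
python3 -m jog '[{"dp":[0.05,4,-0.1],"angular":[0,0,0],"claw":-0.2},{"dp":[0.05,6.5,-0.1],"angular":[0,0,0],"claw":-0.2},{"dp":[0.05,7.8,-0.1],"angular":[0,0,0],"claw":-0.2},{"dp":[0.05,7.8,-0.1],"angular":[0,0,0],"claw":-0.2},{"dp":[0.05,7.8,-0.1],"angular":[0,0,0],"claw":1},{"dp":[0.05,7.8,-0.1],"angular":[0,0,0],"claw":1},{"dp":[0.05,7.8,-0.1],"angular":[0,0,0],"claw":1},{"dp":[0.05,7.8,-0.1],"angular":[0,0,0],"claw":1},{"dp":[0.05,7.8,-0.1],"angular":[0,0,0],"claw":1},{"dp":[0.05,7.8,-0.1],"angular":[0,0,0],"claw":1}]' 30
python3 - <<'E'
from h import *
show()
p=RP.apply([-.04,-.07,0])+O
go([*p[:2],.12],down(YAW-np.pi/2))
E
```

```text
time_s: 2.82
tool_pos: [0.4626, -0.2824, 0.0047]
tool_rot: [-0.054, -2.197, 2.2]
wrist_force: [-0.9, -0.0, 6.3]
width: 0.144
{'time_s': np.float64(2.825), 'qpos': array([-0.735,  0.301,  2.03 ,  0.   ,  0.809,  0.883]), 'tool_pos': array([ 0.463, -0.282,  0.005]), 'wrist_force': array([-0.949, -0.03 ,  6.335]), 'ft_torque': array([ 0.146,  0.078, -0.023]), 'width': np.float64(0.144)}
dp [ -3.46 -11.56 -25.02] ang [-0.1 -0.  -0.1]
```

```bash
python3 -m jog '[{"dp":[0,-3,0],"angular":[0,0,0],"claw":1},{"dp":[0,-7,0],"angular":[0,0,0],"claw":1},{"dp":[0,-11.5,0],"angular":[0,0,0],"claw":1},{"dp":[-0.7,-11.5,-5],"angular":[0,0,0],"claw":1},{"dp":[-1.4,-11.5,-10],"angular":[0,0,0],"claw":1},{"dp":[-2.1,-11.5,-15],"angular":[0,0,0],"claw":1},{"dp":[-2.8,-11.5,-20],"angular":[0,0,0],"claw":1},{"dp":[-3.45,-11.5,-25],"angular":[0,0,0],"claw":1},{"dp":[-3.45,-11.5,-25],"angular":[0,0,0],"claw":1},{"dp":[-3.45,-11.5,-25],"angular":[0,0,0],"claw":1}]' 30
python3 - <<'E'
from h import *
show()
p=RP.apply([-.04,-.07,0])+O
go([*p[:2],.0105],down(YAW-np.pi/2))
for n in('side','top'): s=snap(n,n+'2')
a=load('side2')['color'][180:330,240:440];b=load('top2')['color'][190:310,250:410]
cv2.imwrite('pics/c3.png',np.hstack([cv2.resize(a,(400,300)),cv2.resize(b,(400,300))]))
E
```

```text
time_s: 4.08
tool_pos: [0.5079, -0.0336, 0.1182]
tool_rot: [-0.051, -2.197, 2.198]
wrist_force: [0.8, 0.7, -0.3]
width: 0.139
{'time_s': np.float64(4.075), 'qpos': array([-0.265,  0.047,  2.071, -0.   ,  1.024,  1.353]), 'tool_pos': array([ 0.508, -0.034,  0.118]), 'wrist_force': array([ 0.794,  0.714, -0.267]), 'ft_torque': array([0.036, 0.016, 0.019]), 'width': np.float64(0.139)}
dp [-0.1  10.77  0.02] ang [-0.  0.  0.]
```

View pics/c3.png

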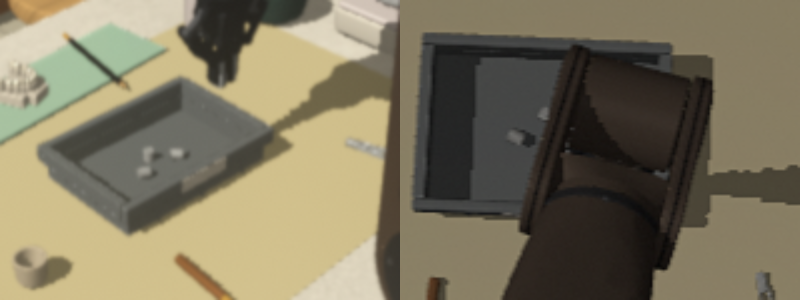

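The side crop shows the gripper above the right end of the pan with three ingots inside. The width held at 0.139, so the stray is still gripped. I'll lower it and let go.

```bash
python3 -m jog '[{"dp":[-0.1,4,0],"angular":[0,0,0],"claw":1},{"dp":[-0.1,8,0],"angular":[0,0,0],"claw":1},{"dp":[-0.1,10.3,0],"angular":[0,0,0],"claw":1},{"dp":[-0.1,10.7,0],"angular":[0,0,0],"claw":1},{"dp":[-0.1,10.7,0],"angular":[0,0,0],"claw":1},{"dp":[-0.1,10.7,0],"angular":[0,0,0],"claw":0.5},{"dp":[-0.1,10.7,0],"angular":[0,0,0],"claw":0.4},{"dp":[-0.1,10.7,0],"angular":[0,0,0],"claw":0.4},{"dp":[-0.1,8,0],"angular":[0,0,0],"claw":0.4},{"dp":[-0.1,3,0],"angular":[0,0,0],"claw":0.4},{"dp":[-0.1,-2,0],"angular":[0,0,0],"claw":0.4},{"dp":[-0.1,-2,0],"angular":[0,0,0],"claw":0.4}]' 30
python3 - <<'E'
from h import *
show()
p=RP.apply([.081,0,0])+O
go([*p[:2],.14],down(YAW)); go([*p[:2],.14],down(YAW+np.pi))
E
```

```text
time_s: 5.68
tool_pos: [0.5125, -0.0344, 0.1438]
tool_rot: [-0.064, -2.2, 2.206]
wrist_force: [0.1, -0.1, 0.8]
width: 0.298
{'time_s': np.float64(5.675), 'qpos': array([-0.265,  0.016,  2.05 ,  0.   ,  1.065,  1.353]), 'tool_pos': array([ 0.513, -0.034,  0.144]), 'wrist_force': array([ 0.118, -0.081,  0.804]), 'ft_torque': array([-0.008, -0.012,  0.033]), 'width': np.float64(0.298)}
dp [-11.72   0.49  -7.04] ang [ -0.6 -90.   -0.4]
dp [-11.72   0.49  -7.04] ang [ 0.4 90.  -0.6]
```

```bash
python3 -m jog '[{"dp":[-2,0,-1],"angular":[0,-10,0],"claw":0.1},{"dp":[-4,0,-2],"angular":[0,-20,0],"claw":0.1},{"dp":[-6,0,-3.5],"angular":[0,-30,0],"claw":0.1},{"dp":[-8,0,-5],"angular":[0,-40,0],"claw":0.1},{"dp":[-10,0,-6],"angular":[0,-50,0],"claw":0.1},{"dp":[-11.7,0,-7],"angular":[0,-60,0],"claw":0.1},{"dp":[-11.7,0.5,-7],"angular":[0,-70,0],"claw":0.1},{"dp":[-11.7,0.5,-7],"angular":[0,-80,0],"claw":0.1},{"dp":[-11.7,0.5,-7],"angular":[0,-90,0],"claw":0.1},{"dp":[-11.7,0.5,-7],"angular":[0,-90,0],"claw":0.1},{"dp":[-11.7,0.5,-7],"angular":[0,-90,0],"claw":0.1}]' 100
python3 - <<'E'
from h import *
show()
p=RP.apply([.081,0,0])+O
go([*p[:2],.021],down(YAW))
for n in('side','top'): s=snap(n,n+'3')
t=load('side3'); L=[[87,122,50],[87,-122,50],[-87,-122,50],[-87,122,50],[-78,113,0],[81,0,50]]
im=t['color'].copy(); 
for q in proj(t,RP.apply(np.array(L)/1e3)+O): cv2.circle(im,tuple(np.round(q).astype(int)),1,(0,0,255),-1)
a=im[180:330,240:440];b=load('top3')['color'][190:310,250:450]
cv2.imwrite('pics/c4.png',np.hstack([cv2.resize(a,(533,400),interpolation=cv2.INTER_CUBIC)[:,:400],cv2.resize(b,(400,240))if 0 else cv2.resize(b[:,:120],(400,400),interpolation=cv2.INTER_CUBIC)]))
E
```

```text
time_s: 7.05
tool_pos: [0.6288, 0.0308, 0.1325]
tool_rot: [-1.186, 1.247, -1.245]
wrist_force: [0.2, 0.1, 0.4]
width: 0.453
{'time_s': np.float64(7.05), 'qpos': array([-0.112,  0.284,  1.769,  0.   ,  1.09 , -0.062]), 'tool_pos': array([0.629, 0.031, 0.132]), 'wrist_force': array([0.221, 0.095, 0.383]), 'ft_torque': array([-0.044, -0.036,  0.018]), 'width': np.float64(0.453)}
dp [ 0.03 11.15  0.43] ang [ 0.1 -0.2 -0. ]
```

View pics/c4.png

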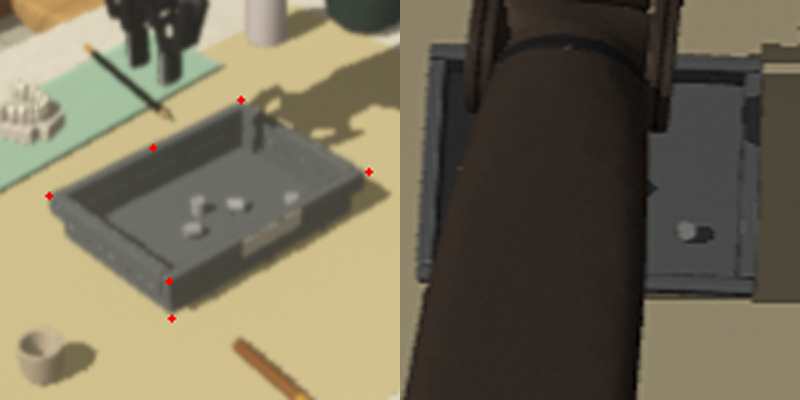

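All four ingots are now in the pan, with the stray at about crop pixel (688,231) in the top view. The overlaid pan pose fits to within 3 px. I'll pinch the far rim next.

```bash
python3 -m jog '[{"dp":[0,4,0.4],"angular":[0,0,0],"claw":0.1},{"dp":[0,8,0.4],"angular":[0,0,0],"claw":0.1},{"dp":[0,10.5,0.4],"angular":[0,0,0],"claw":0.1},{"dp":[0,11.2,0.4],"angular":[0,0,0],"claw":0.1},{"dp":[0,11.2,0.4],"angular":[0,0,0],"claw":0.1},{"dp":[0,11.2,0.4],"angular":[0,0,0],"claw":1},{"dp":[0,11.2,0.4],"angular":[0,0,0],"claw":1},{"dp":[0,11.2,0.4],"angular":[0,0,0],"claw":1},{"dp":[0,11.2,0.4],"angular":[0,0,0],"claw":1},{"dp":[0,11.2,0.4],"angular":[0,0,0],"claw":1},{"dp":[0,11.2,0.4],"angular":[0,0,0],"claw":1}]' 100
python3 - <<'E'
from h import *
show()
st=robot.state(); r=R.from_rotvec(st['tool_rot'])
# pan pose from grip: rim midline at TCP along jaw
ax=RP.apply(np.array([.113,-.078,0])/np.hypot(.113,.078))  # rot axis candidates
piv=RP.apply([-.078,-.113,0])+O
d=RP.apply([-.078,-.113,0]);ax=np.cross([0,0,1],d/np.linalg.norm(d))
for deg in (4,8,12,16,20,24,28,30,32,34):
    q=R.from_rotvec(ax*np.radians(deg)); lift=np.array([0,0,.003])
    print(deg,(r.inv().apply(q.apply(st['tool_pos']-piv)+piv+lift-st['tool_pos'])*100).round(2),np.degrees((r.inv()*q*r).as_rotvec()).round(1))
E
```

```text
time_s: 8.52
tool_pos: [0.6348, 0.0304, 0.0234]
tool_rot: [-1.184, 1.242, -1.246]
wrist_force: [0.1, 0.4, 7.0]
width: 0.119
{'time_s': np.float64(8.525), 'qpos': array([-0.112,  0.439,  1.795,  0.   ,  0.904, -0.064]), 'tool_pos': array([0.635, 0.03 , 0.023]), 'wrist_force': array([0.086, 0.439, 7.005]), 'ft_torque': array([ 0.04 ,  0.112, -0.006]), 'width': np.float64(0.119)}
4 [ 0.17 -1.58 -0.11] [2.3 0.  3.3]
8 [ 0.42 -2.85 -0.28] [4.5 0.  6.6]
12 [ 0.73 -4.09 -0.49] [6.8 0.  9.9]
16 [ 1.12 -5.3  -0.75] [ 9.1  0.  13.2]
20 [ 1.58 -6.47 -1.06] [11.3  0.1 16.5]
24 [ 2.1  -7.6  -1.42] [13.6  0.1 19.8]
28 [ 2.69 -8.69 -1.82] [15.9  0.1 23.1]
30 [ 3.   -9.22 -2.04] [17.   0.1 24.7]
32 [ 3.33 -9.73 -2.26] [18.2  0.1 26.4]
34 [  3.68 -10.22  -2.5 ] [19.3  0.1 28. ]
```

```bash
python3 -m jog '[{"dp":[0.1,-1,-0.05],"angular":[1.1,0,1.6],"claw":1},{"dp":[0.17,-1.58,-0.11],"angular":[2.3,0,3.3],"claw":1},{"dp":[0.3,-2.2,-0.2],"angular":[3.4,0,5],"claw":1},{"dp":[0.42,-2.85,-0.28],"angular":[4.5,0,6.6],"claw":1},{"dp":[0.57,-3.47,-0.38],"angular":[5.7,0,8.3],"claw":1},{"dp":[0.73,-4.09,-0.49],"angular":[6.8,0,9.9],"claw":1},{"dp":[0.92,-4.7,-0.62],"angular":[7.9,0,11.5],"claw":1},{"dp":[1.12,-5.3,-0.75],"angular":[9.1,0,13.2],"claw":1},{"dp":[1.35,-5.9,-0.9],"angular":[10.2,0,14.9],"claw":1},{"dp":[1.58,-6.47,-1.06],"angular":[11.3,0,16.5],"claw":1},{"dp":[1.58,-6.47,-1.06],"angular":[11.3,0,16.5],"claw":1}]' 100
python3 - <<'E'
from h import *
show()
st=robot.state()
r0=R.from_rotvec([-1.184,1.242,-1.246]);p0=np.array([.6348,.0304,.0234]); r=R.from_rotvec(st['tool_rot'])
print('turn',np.degrees((r*r0.inv()).magnitude()))
d=RP.apply([-.078,-.113,0]);ax=np.cross([0,0,1],d/np.linalg.norm(d)); piv=d+O
for deg in (22,24,26,28,30,32,34):
    q=R.from_rotvec(ax*np.radians(deg)); go(q.apply(p0-piv)+piv+[0,0,.003],q*r0)
s=snap('side','side4');cv2.imwrite('pics/c5.png',cv2.resize(s['color'][150:330,230:470],(800,600),interpolation=cv2.INTER_CUBIC))
E
```

```text
time_s: 9.9
tool_pos: [0.621, 0.0146, 0.0855]
tool_rot: [-0.832, 1.214, -1.123]
wrist_force: [0.2, 0.5, -3.5]
width: 0.123
{'time_s': np.float64(9.9), 'qpos': array([-0.271,  0.25 ,  1.942,  0.431,  0.864, -0.49 ]), 'tool_pos': array([0.621, 0.015, 0.086]), 'wrist_force': array([ 0.227,  0.533, -3.459]), 'ft_torque': array([-0.246, -0.09 , -0.023]), 'width': np.float64(0.123)}
turn 19.88240528827559
dp [-0.06 -0.82  0.21] ang [ 1.4 -0.1  1.6]
dp [ 0.04 -1.46  0.14] ang [ 2.5 -0.1  3.3]
dp [ 0.15 -2.1   0.06] ang [ 3.6 -0.1  4.9]
dp [ 0.28 -2.73 -0.03] ang [ 4.8 -0.1  6.6]
dp [ 0.43 -3.35 -0.13] ang [ 5.9 -0.1  8.2]
dp [ 0.6  -3.97 -0.25] ang [ 7.  -0.1  9.9]
dp [ 0.78 -4.57 -0.37] ang [ 8.2 -0.1 11.5]
```

View pics/c5.png

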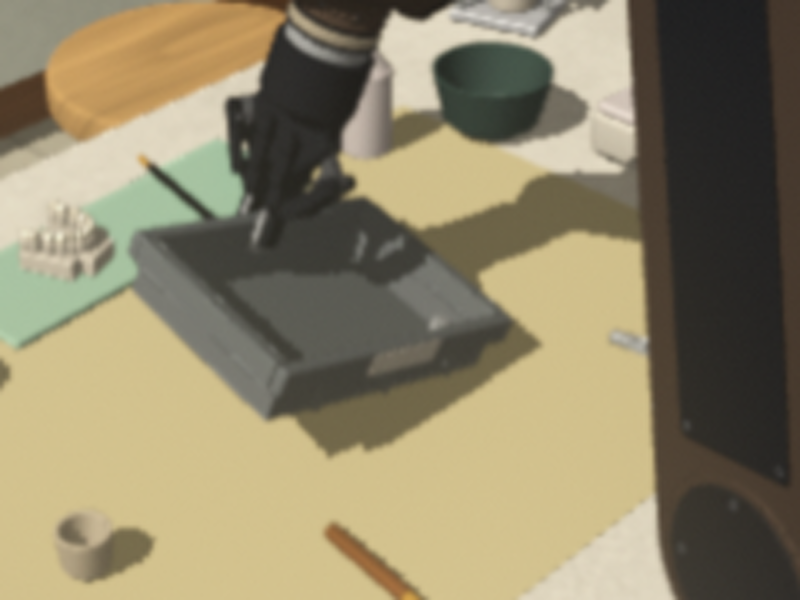

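The side view shows the pan held at about 20°. The visible ingot, at about (440,322), is running along the near wall towards the right corner. I'll keep tilting to 32°.

```bash
python3 -m jog '[{"dp":[-0.05,-0.75,0.1],"angular":[1.2,0,1.6],"claw":1},{"dp":[0.04,-1.4,0.1],"angular":[2.4,0,3.3],"claw":1},{"dp":[0.15,-2.05,0.05],"angular":[3.6,0,4.9],"claw":1},{"dp":[0.28,-2.7,-0.03],"angular":[4.8,0,6.6],"claw":1},{"dp":[0.43,-3.3,-0.13],"angular":[5.9,0,8.2],"claw":1},{"dp":[0.6,-3.95,-0.25],"angular":[7,0,9.9],"claw":1},{"dp":[0.6,-3.95,-0.25],"angular":[7,0,9.9],"claw":1},{"dp":[0.6,-3.95,-0.25],"angular":[7,0,9.9],"claw":1},{"dp":[0.6,-3.95,-0.25],"angular":[7,0,9.9],"claw":1},{"dp":[0.6,-3.95,-0.25],"angular":[7,0,9.9],"claw":1}]' 100
python3 - <<'E'
from h import *
show()
st=robot.state()
r0=R.from_rotvec([-1.184,1.242,-1.246]);p0=np.array([.6348,.0304,.0234]); r=R.from_rotvec(st['tool_rot'])
q=r*r0.inv(); print('turn',np.degrees(q.magnitude()))
W=lambda L:q.apply(RP.apply(np.array(L)/1e3)+O-p0)+st['tool_pos']
print('foot corner',W([[-78,-113,0],[-78,113,0],[78,-113,0]]).round(4))
I=[]
for n in('side','top'):
    s=snap(n,n+'5'); im=s['color'].copy()
    c=proj(s,W([[-75,-110,4]]))[0]; print(n,c)
    for u in proj(s,W([[87,122,50],[87,-122,50],[-87,-122,50],[-87,122,50],[-78,113,0]])): cv2.circle(im,tuple(np.round(u).astype(int)),1,(0,0,255),-1)
    x,y=(int(c[0])-110,int(c[1])-90) if n=='side' else (int(c[0])-80,int(c[1])-75)
    I.append(cv2.resize(im[y:y+150,x:x+130],(400,462),interpolation=cv2.INTER_CUBIC))
cv2.imwrite('pics/c6.png',np.hstack(I))
E
```

```text
time_s: 11.2
tool_pos: [0.6113, -0.0008, 0.1208]
tool_rot: [-0.623, 1.181, -1.043]
wrist_force: [-0.1, -0.6, -2.8]
width: 0.118
{'time_s': np.float64(11.2), 'qpos': array([-0.385,  0.169,  2.012,  0.696,  0.926, -0.757]), 'tool_pos': array([ 0.611, -0.001,  0.121]), 'wrist_force': array([-0.066, -0.619, -2.763]), 'ft_torque': array([-0.418,  0.043,  0.052]), 'width': np.float64(0.118)}
turn 32.01132697924037
foot corner [[ 0.4699 -0.0743  0.0033]
 [ 0.4632  0.1289  0.102 ]
 [ 0.6176 -0.0922  0.0501]]
side [370.70431751 256.59548104]
top [351.37145391 275.06659491]
```

View pics/c6.png

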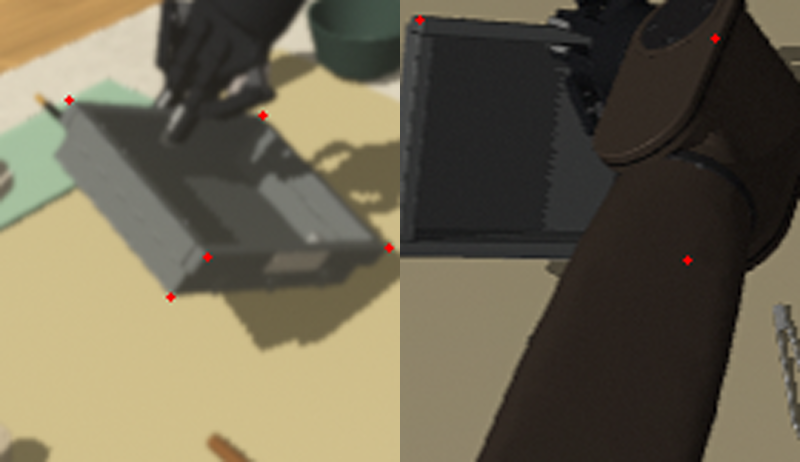

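```bash
python3 - <<'E'
from h import *
st=robot.state()
r0=R.from_rotvec([-1.184,1.242,-1.246]);p0=np.array([.6348,.0304,.0234]); r=R.from_rotvec(st['tool_rot']);q=r*r0.inv()
s=load('side5'); cam=-s['R'].T@s['t']
P=lambda X:RP.inv().apply(q.inv().apply(X-st['tool_pos'])+p0-O)
c=P(cam)
print('cam in pan',c.round(3))
px=np.array([[260,166]])+np.array([[312,238],[305,232],[318,236],[311,245]])/3.08
for X in plane(s,px,0.):
    d=P(X)-c
    for h in (.011,.018): print((c+d*(h-c[2])/d[2]).round(3),end=' ')
    print()
im=s['color'][215:275,320:400]; cv2.imwrite('pics/c7.png',cv2.resize(im,(800,600),interpolation=cv2.INTER_CUBIC))
E
```

```text
cam in pan [-0.601  1.029  0.545]
[-0.032 -0.108  0.011] [-0.039 -0.093  0.018] 
[-0.024 -0.106  0.011] [-0.032 -0.091  0.018] 
[-0.03  -0.119  0.011] [-0.037 -0.104  0.018] 
[-0.04  -0.097  0.011] [-0.048 -0.082  0.018]
```

View pics/c7.png

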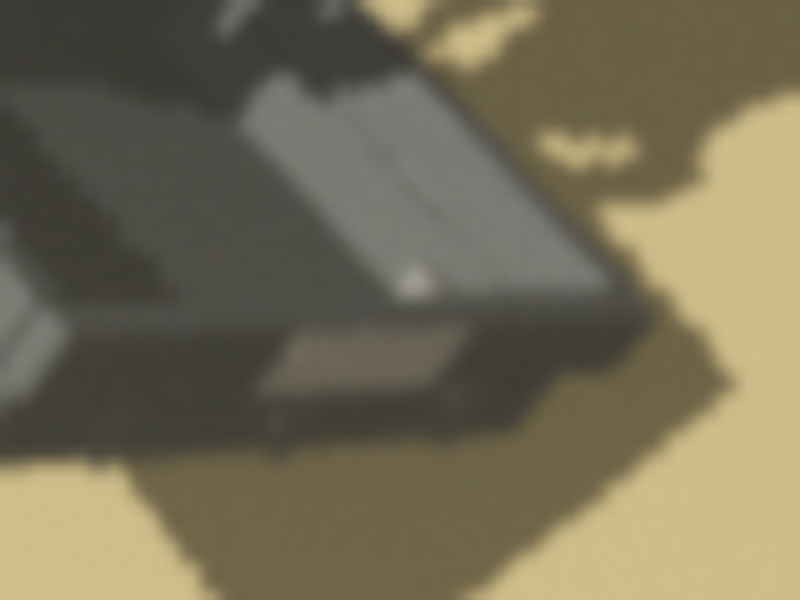

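The enlargement shows one ingot against the right wall, about 35–40 mm from the near wall. The other three are hidden behind the near wall. I'll tilt a little more, evenly in both directions, then lift and yaw briefly so the camera can see into the corner.

```bash
cat >> h.py <<'E'
r0=R.from_rotvec([-1.184,1.242,-1.246]);p0=np.array([.6348,.0304,.0234]); piv=RP.apply([-.078,-.113,0])+O
def tilt(deg,dirn,yaw=0,lift=.003):
    d=RP.apply([*dirn,0]);d/=np.linalg.norm(d); q=R.from_rotvec(np.cross([0,0,1],d)*np.radians(deg))
    return q.apply(p0-piv)+piv+[0,0,lift], R.from_euler('z',yaw,degrees=True)*q*r0
E
python3 - <<'E'
from h import *
print('tilt'); go(*tilt(34,(-.09,-.113))); go(*tilt(36,(-1,-1)))
print('yaw, rel. to that')
p,rr=tilt(36,(-1,-1)); st=dict(tool_pos=p,tool_rot=rr.as_rotvec())
for y in(0,10,20,30,40): go(*tilt(36,(-1,-1),y,.03),st=st)
E
```

```text
tilt
dp [-0.08 -0.91 -0.36] ang [ 3.  -0.6  0.3]
dp [-0.44 -1.83 -0.84] ang [ 7.1 -1.7 -0.7]
yaw, rel. to that
dp [-1.12 -2.18  1.13] ang [-0. -0.  0.]
dp [-1.12 -2.18  1.13] ang [-4.2 -8.1  4.2]
dp [-1.12 -2.18  1.13] ang [ -8.3 -16.2   8.4]
dp [-1.12 -2.18  1.13] ang [-12.5 -24.2  12.5]
dp [-1.12 -2.18  1.13] ang [-16.6 -32.3  16.7]
```

```bash
python3 -m jog '[{"dp":[-0.1,-0.45,-0.2],"angular":[1.8,-0.4,-0.2],"claw":1},{"dp":[-0.2,-0.9,-0.4],"angular":[3.6,-0.8,-0.4],"claw":1},{"dp":[-0.3,-1.4,-0.6],"angular":[5.4,-1.2,-0.5],"claw":1},{"dp":[-0.44,-1.83,-0.84],"angular":[7.1,-1.7,-0.7],"claw":1},{"dp":[-0.44,-1.83,-0.84],"angular":[7.1,-1.7,-0.7],"claw":1},{"dp":[-0.44,-1.83,-0.84],"angular":[7.1,-1.7,-0.7],"claw":1},{"dp":[-0.44,-1.83,-0.84],"angular":[7.1,-1.7,-0.7],"claw":1},{"dp":[-0.44,-1.83,-0.84],"angular":[7.1,-1.7,-0.7],"claw":1}]' 100
python3 -m jog '[{"dp":[-0.4,-0.7,0.4],"angular":[0,0,0],"claw":1},{"dp":[-0.8,-1.4,0.8],"angular":[-2,-4,2],"claw":1},{"dp":[-1.12,-2.18,1.13],"angular":[-4.2,-8.1,4.2],"claw":1},{"dp":[-1.12,-2.18,1.13],"angular":[-6.3,-12.2,6.3],"claw":1},{"dp":[-1.12,-2.18,1.13],"angular":[-8.3,-16.2,8.4],"claw":1},{"dp":[-1.12,-2.18,1.13],"angular":[-10.4,-20.2,10.5],"claw":1},{"dp":[-1.12,-2.18,1.13],"angular":[-12.5,-24.2,12.5],"claw":1},{"dp":[-1.12,-2.18,1.13],"angular":[-14.6,-28.3,14.6],"claw":1},{"dp":[-1.12,-2.18,1.13],"angular":[-16.6,-32.3,16.7],"claw":1},{"dp":[-1.12,-2.18,1.13],"angular":[-16.6,-32.3,16.7],"claw":1},{"dp":[-1.12,-2.18,1.13],"angular":[-16.6,-32.3,16.7],"claw":1}]' 100
python3 - <<'E'
from h import *
show()
st=robot.state();q=R.from_rotvec(st['tool_rot'])*r0.inv()
I=[]
for n in('side','top'):
    s=snap(n,n+'6')
    c=proj(s,q.apply(RP.apply([-.075,-.11,.004])+O-p0)+st['tool_pos'])[0];print(n,c)
    x,y=int(c[0])-50,int(c[1])-55
    I.append(cv2.resize(s['color'][y:y+100,x:x+80],(400,500),interpolation=cv2.INTER_CUBIC))
cv2.imwrite('pics/c8.png',np.hstack(I))
E
```

```text
time_s: 12.3
tool_pos: [0.5974, -0.004, 0.1358]
tool_rot: [-0.547, 1.079, -1.106]
wrist_force: [0.7, 0.3, -3.5]
width: 0.124
time_s: 13.68
tool_pos: [0.5973, -0.0039, 0.163]
tool_rot: [-0.841, 0.788, -0.493]
wrist_force: [0.4, 1.1, -3.1]
width: 0.122
{'time_s': np.float64(13.675), 'qpos': array([-0.424,  0.235,  1.865,  0.628,  1.301, -1.324]), 'tool_pos': array([ 0.597, -0.004,  0.163]), 'wrist_force': array([ 0.37 ,  1.093, -3.063]), 'ft_torque': array([-0.418, -0.032,  0.017]), 'width': np.float64(0.122)}
side [366.65262247 226.84102502]
top [378.74394775 243.59088625]
```

View pics/c8.png

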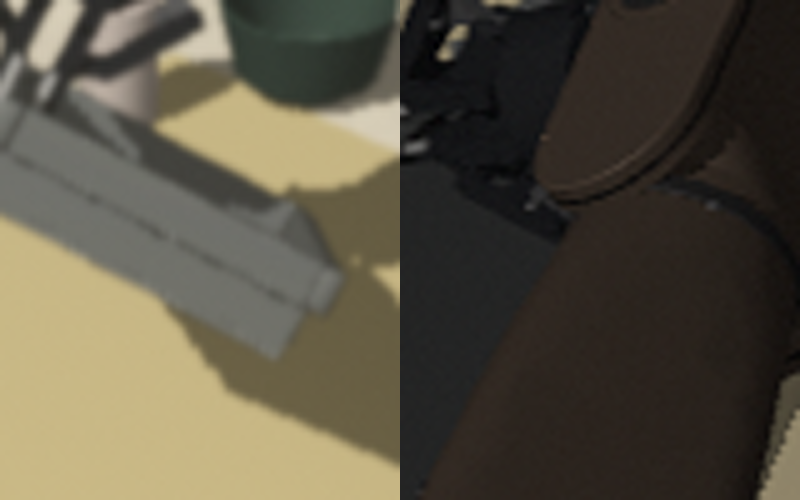

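The left wall now blocks the side view, and the arm still covers the top view. I've viewed 10 pictures so far. The arm didn't cover this corner from above when the tool was upright, so I'll undo the yaw, ease the tilt to about 7° with the corner still lowest, and use the top camera.

```bash
python3 - <<'E'
from h import *
go(*tilt(36,(-1,-1),0,.03))
p,rr=tilt(36,(-1,-1),0,.03); st=dict(tool_pos=p,tool_rot=rr.as_rotvec())
for t in(28,20,14,7): go(*tilt(t,(-1,-1),0,.02),st=st)
E
```

```text
dp [0.02 0.01 0.02] ang [ 16.5  32.2 -16.7]
dp [ 0.32  3.53 -0.33] ang [-5.7 -0.  -5.7]
dp [ 0.49  6.24 -0.51] ang [-11.3  -0.  -11.3]
dp [ 0.79  8.23 -0.82] ang [-15.5  -0.1 -15.6]
dp [ 1.33 10.49 -1.36] ang [-20.5  -0.1 -20.5]
```

```bash
python3 -m jog '[{"dp":[0,0,0],"angular":[2,4,-2],"claw":1},{"dp":[0,0,0],"angular":[4.1,8,-4.1],"claw":1},{"dp":[0,0,0],"angular":[6.2,12,-6.2],"claw":1},{"dp":[0,0,0],"angular":[8.3,16.1,-8.3],"claw":1},{"dp":[0,0,0],"angular":[10.4,20.1,-10.4],"claw":1},{"dp":[0,0,0],"angular":[12.4,24.1,-12.5],"claw":1},{"dp":[0,0,0],"angular":[14.5,28.2,-14.6],"claw":1},{"dp":[0,0,0],"angular":[16.5,32.2,-16.7],"claw":1},{"dp":[0,0,0],"angular":[16.5,32.2,-16.7],"claw":1},{"dp":[0,0,0],"angular":[16.5,32.2,-16.7],"claw":1}]' 100
python3 -m jog '[{"dp":[0.16,1.76,-0.17],"angular":[-2.8,0,-2.8],"claw":1},{"dp":[0.32,3.53,-0.33],"angular":[-5.7,0,-5.7],"claw":1},{"dp":[0.4,4.9,-0.42],"angular":[-8.5,0,-8.5],"claw":1},{"dp":[0.49,6.24,-0.51],"angular":[-11.3,0,-11.3],"claw":1},{"dp":[0.64,7.2,-0.66],"angular":[-13.4,0,-13.4],"claw":1},{"dp":[0.79,8.23,-0.82],"angular":[-15.5,0,-15.6],"claw":1},{"dp":[1.06,9.4,-1.1],"angular":[-18,0,-18],"claw":1},{"dp":[1.33,10.49,-1.36],"angular":[-20.5,0,-20.5],"claw":1},{"dp":[1.33,10.49,-1.36],"angular":[-20.5,0,-20.5],"claw":1},{"dp":[1.33,10.49,-1.36],"angular":[-20.5,0,-20.5],"claw":1}]' 100
python3 - <<'E'
from h import *
show()
st=robot.state();q=R.from_rotvec(st['tool_rot'])*r0.inv();print(np.degrees(q.magnitude()))
s=snap('top','top7');c=proj(s,q.apply(RP.apply([[-.075,-.11,.004],[-.035,-.1,.011]])+O-p0)+st['tool_pos']);print(c)
s2=snap('side','side7')
cv2.imwrite('pics/c9.png',np.hstack([cv2.resize(s['color'][215:295,310:390],(400,400),interpolation=cv2.INTER_CUBIC),cv2.resize(s2['color'][180:300,280:400],(400,400),interpolation=cv2.INTER_CUBIC)]))
E
```

```text
time_s: 15.02
tool_pos: [0.5973, -0.004, 0.1631]
tool_rot: [-0.55, 1.077, -1.104]
wrist_force: [0.3, -0.2, -2.6]
width: 0.117
time_s: 16.27
tool_pos: [0.6318, 0.0271, 0.067]
tool_rot: [-1.056, 1.216, -1.223]
wrist_force: [-0.4, -0.3, -3.2]
width: 0.119
{'time_s': np.float64(16.275), 'qpos': array([-0.156,  0.329,  1.853,  0.125,  0.884, -0.183]), 'tool_pos': array([0.632, 0.027, 0.067]), 'wrist_force': array([-0.362, -0.345, -3.228]), 'ft_torque': array([ 0.011, -0.222,  0.049]), 'width': np.float64(0.119)}
7.035657964658234
[[351.45263213 274.15621047]
 [348.43735354 257.34215521]]
```

View pics/c9.png

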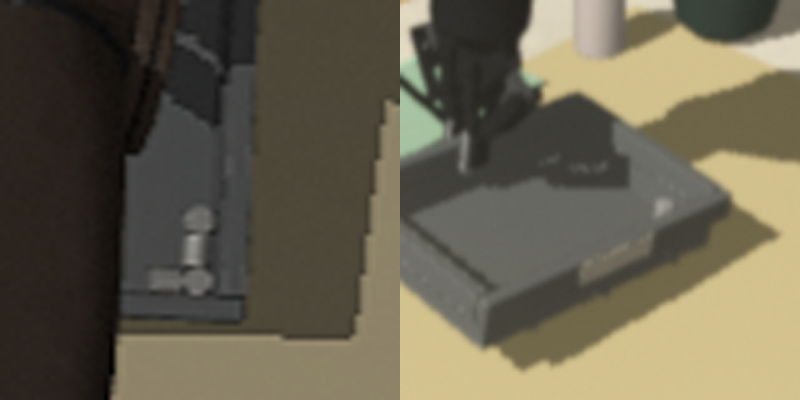

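The top crop shows all four ingots touching in the near right corner, at (197,282), (162,280), (195,248) and (198,218). I'll tilt back up to the final holding pose.

```bash
python3 - <<'E'
from h import *
for t,l in((12,.016),(17,.012),(22,.01),(27,.007),(33,.004)): go(*tilt(t,(-1,-1),0,l))
E
```

```text
dp [ 0.17 -1.23 -0.24] ang [ 3.5 -0.   3.5]
dp [ 0.51 -2.48 -0.57] ang [ 7.  -0.   7.1]
dp [ 0.93 -3.89 -0.98] ang [10.6 -0.  10.6]
dp [ 1.45 -5.15 -1.5 ] ang [14.1  0.  14.1]
dp [ 2.19 -6.62 -2.24] ang [18.3  0.  18.4]
```

```bash
python3 -m jog '[{"dp":[0.08,-0.6,-0.12],"angular":[1.8,0,1.8],"claw":1},{"dp":[0.17,-1.23,-0.24],"angular":[3.5,0,3.5],"claw":1},{"dp":[0.34,-1.85,-0.4],"angular":[5.3,0,5.3],"claw":1},{"dp":[0.51,-2.48,-0.57],"angular":[7,0,7.1],"claw":1},{"dp":[0.72,-3.2,-0.77],"angular":[8.8,0,8.8],"claw":1},{"dp":[0.93,-3.89,-0.98],"angular":[10.6,0,10.6],"claw":1},{"dp":[1.19,-4.5,-1.24],"angular":[12.3,0,12.3],"claw":1},{"dp":[1.45,-5.15,-1.5],"angular":[14.1,0,14.1],"claw":1},{"dp":[1.8,-5.9,-1.87],"angular":[16.2,0,16.3],"claw":1},{"dp":[2.19,-6.62,-2.24],"angular":[18.3,0,18.4],"claw":1},{"dp":[2.19,-6.62,-2.24],"angular":[18.3,0,18.4],"claw":1},{"dp":[2.19,-6.62,-2.24],"angular":[18.3,0,18.4],"claw":1}]' 100
python3 -m jog '[{"dp":[0,0,0],"angular":[0,0,0],"claw":1},{"dp":[0,0,0],"angular":[0,0,0],"claw":1},{"dp":[0,0,0],"angular":[0,0,0],"claw":1},{"dp":[0,0,0],"angular":[0,0,0],"claw":1},{"dp":[0,0,0],"angular":[0,0,0],"claw":1},{"dp":[0,0,0],"angular":[0,0,0],"claw":1},{"dp":[0,0,0],"angular":[0,0,0],"claw":1},{"dp":[0,0,0],"angular":[0,0,0],"claw":1}]' 100
python3 - <<'E'
from h import *
show()
st=robot.state();q=R.from_rotvec(st['tool_rot'])*r0.inv();print(np.degrees(q.magnitude()))
W=lambda L:q.apply(RP.apply(np.array(L)/1e3)+O-p0)+st['tool_pos']
print(W([[-78,-113,0],[-78,113,0],[78,-113,0]]).round(4))
s=snap('side','side8'); im=s['color'].copy()
for u in proj(s,W([[87,122,50],[87,-122,50],[-87,-122,50],[-87,122,50],[-78,113,0]])): cv2.circle(im,tuple(np.round(u).astype(int)),1,(0,0,255),-1)
cv2.imwrite('pics/c10.png',cv2.resize(im[130:340,180:460],(800,600),interpolation=cv2.INTER_CUBIC))
E
```

```text
time_s: 17.88
tool_pos: [0.6023, 0.001, 0.129]
tool_rot: [-0.602, 1.095, -1.118]
wrist_force: [0.5, 0.5, -2.8]
width: 0.123
time_s: 18.88
tool_pos: [0.6022, 0.0012, 0.1287]
tool_rot: [-0.601, 1.095, -1.118]
wrist_force: [-0.1, 0.1, -3.1]
width: 0.12
{'time_s': np.float64(18.875), 'qpos': array([-0.377,  0.093,  2.085,  0.726,  0.828, -0.797]), 'tool_pos': array([0.602, 0.001, 0.129]), 'wrist_force': array([-0.133,  0.07 , -3.063]), 'ft_torque': array([-0.359,  0.069, -0.006]), 'width': np.float64(0.12)}
32.9277566249522
[[ 0.4687 -0.0749  0.0038]
 [ 0.4602  0.1335  0.0908]
 [ 0.6115 -0.094   0.0636]]
```

View pics/c10.png

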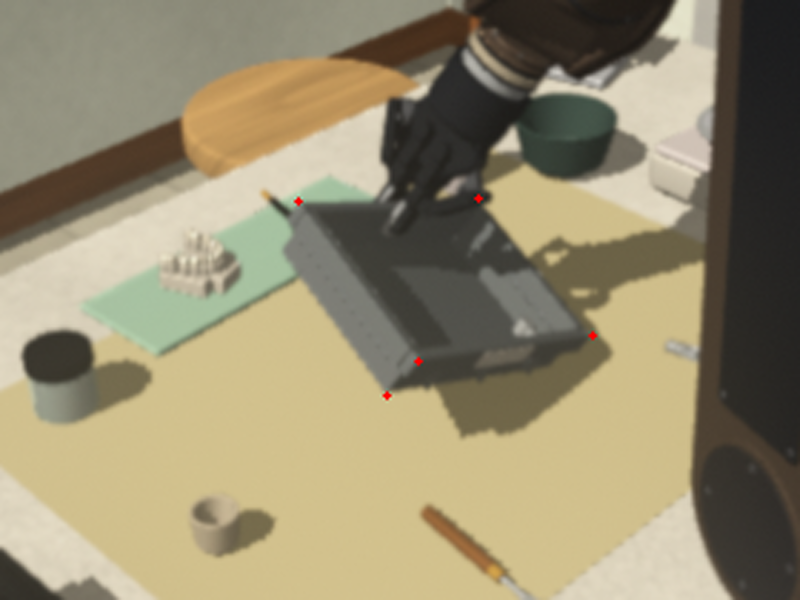

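The pan sits where the rigid-grip prediction puts it (red dots), with the right near corner lowest. The ingots are in that corner, at about (523,325), and the bystanders in view have not moved.

```bash
python3 -c "from rig import robot; print(robot.sign_off())"
```

```text
the job is handed in; nothing more can be done
None
```

The job is handed in. The stray ingot is in the pan with the other three, and the arm is holding the pan still, tilted 33°. The near right corner, towards the balance, is lowest, and the pan is gripped by the middle of its far rim.

- **Ingots:** I eased the tilt to 7° for a clear look from above, and all four were touching in that corner. Three were in a row along the right wall, and the fourth was beside the corner one along the near wall. I then tilted back up to 33°. At that angle only the top of the group shows over the near wall, so the final arrangement was not seen directly.
- **Hold:** In the last second of holding, the tool moved less than 0.5 mm. The wrist carries about 3.1 N, against an expected 2.9 N for the pan and four ingots. The pan had not visibly slipped in the grip, and its lowest corner is about 4 mm above the bench by calculation, so the arm carries the whole weight.
- **Failed check:** I lifted and turned the pan about 40° to look into the corner. That view was blocked by the left wall and the arm, so I turned it back.
- **Surroundings:** Nothing in the views had been spilled or displaced. The arm hides part of the right side in the last picture, so I did not check the tweezers and balance fully.
- **Time:** It took about 19 s of the 51 s allowed.

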